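# Nest the dough cutters on their storage bases

## Robot

A 6-joint arm with a two-finger parallel gripper is mounted at the origin on the work surface. World frame = base frame: x ahead of the robot, y to its left, z up, the work surface at z = 0. Lengths are in m, angles in rad, forces in N, time in s.
With the tool pointing down it reaches from about 0.4 to 0.825 m from the base axis. Payload 7 kg.
Tool frame: the origin (TCP) lies at the very end of the fingers, on their centre line; the grasp point (between the pads) lies 19 mm behind it; z points along the fingers, y is the line along which they close (so a half turn about z gives the same grasp; the last joint's range is limited). The gripper opens to 85 mm and grips with 20 to 120 N. Pads are 22 mm wide; open, the fingers measure 114 mm over their backs; the gripper's body (76 mm by 85 mm) begins 54 mm behind the grasp point. The pads swing forward as they close: fully open they stand 13 mm farther back than shut.
Start: joints at [-0.852, 0.359, 0.012, 0, -1.224, -0.288], TCP at [0.282, -0.613, 0.231] pointing down, gripper open.
Joint ranges: [-3.07, 3.07], [-1.43, 2.12], [-1.02, 1.25], [-3.03, 1.67], [-3.05, -0], [-3.03, 3.03]. Speed limits (rad/s): [2.39, 2.39, 3.01, 3.14, 3.14, 3.14].

## Interface

Orientations are given as [roll, pitch, yaw] about the fixed x, y, z axes, in that order (R = Rz(yaw) Ry(pitch) Rx(roll)).
In Python, from rig import readout, vision, bot gives the robot as it stands.
- The arm moves only by the tool carry_out, never from a script. Its arguments are lists of equal length, an entry for each row: "slide": the shift along the tool's x, y, z in mm, a list of three; "angular": the turn, a rotation vector about the tool's x, y, z in degrees, a list of three. A call has 1 to 20 rows; each row shifts and turns the commanded pose from where the row before left it, along the tool's axes as they then stand; what a row does not reach is not made up. A row lasts 1/8 s, in which the tool goes at most 62.5 mm and 10.7 degrees, less where a joint would pass 70% of its speed; a pose out of reach is approached as far as the arm can. A call with a gripper value outside its range is refused whole. "hand" is the closure, from -1 (fully open) to 1 (shut), set as the call begins (left out, the last holds). The fingers move at their own pace and stop on an object; the grip force is fixed at half the most. Time passes only in rows, so rows that do not move let the fingers close. It gives the time, the measured TCP pose, the force, the opening and the grip force at its end, in the units of the state.
- readout.sense(): the state, without advancing time (a new reading comes with each control period).
- vision.capture(name): name is "scene" or "top"; returns (picture, depth): 400x640x3 uint8, red, green, blue; 400x640 float32, m along the optical axis (not along the pixel's ray), 0 where there is no reading.
- vision.calibration(name): a dict with "camera_matrix" (3x3 intrinsics, pixels), "extrinsics" (4x4, takes a point from world to camera coordinates). Camera axes: x right, y up, looking along -z (the intrinsics and any distortion apply to the point x, -y, -z); pixel columns grow to the right and rows downward; lengths in m; the calibration is good to about 2 mm. A picture is of the moment at which its call begins. calibration takes no time and is no camera call.
- bot.hand_in(): hands the job in; it is judged then, once.
The state is a dict: "time_s": time; "qpos": joint angles; "qvel": joint speeds; "effort": joint torques, N m; "ee_pos": TCP position; "tcp_rot": TCP orientation; "ft_force": force on the tool from outside, world axes, zero at the start; "ft_torque": the same for the moment, N m; "width": opening from 0.0 (shut) to 1.0 (fully open); "finger_force": force on a finger pad.
Only numpy, scipy, OpenCV 4.12 (cv2) and the standard library are available. Lean on these libraries where they do the work, as an engineer would, in place of code of your own. Each camera call takes 0.05 s, during which the arm holds its last target. There are 200 camera calls.

## Task

Put the dough cutters away as two nests. First build the round set in the middle of the round white base: stand the small cutter on it, then the medium one around it, then the large one around both; after that build the square set the same way in the middle of the square white base, small then large, with their sides lined up with the base's edges. Let go of each cutter before taking the next, and leave the jar, the bowl and the pile of crackers where they stand.

Things in the scene. Friction and masses are not known exactly. Their poses are not given: they have to be found in the camera images.
- round_small: plain dark steel small round dough cutter, an upright tube open at top and bottom: outside diameter 24 mm, wall 2 mm, height 40 mm. Origin: centre of its lower edge; z up. Loose, about 20 g; stands on the table at the start
- round_medium: plain dark steel medium round dough cutter, an upright tube open at top and bottom: outside diameter 44 mm, wall 2 mm, height 40 mm. Origin: centre of its lower edge; z up. Loose, about 35 g; stands on the table at the start
- round_large: plain dark steel large round dough cutter, an upright tube open at top and bottom: outside diameter 64 mm, wall 2 mm, height 40 mm. Origin: centre of its lower edge; z up. Loose, about 50 g; stands on the table at the start
- square_small: plain dark steel small square dough cutter, an upright tube open at top and bottom: outside 36 x 36 mm, wall 2 mm, height 40 mm. Origin: centre of its lower edge; z up, x and y square to its sides. Loose, about 35 g; stands on the table at the start
- square_large: plain dark steel large square dough cutter, an upright tube open at top and bottom: outside 60 x 60 mm, wall 2 mm, height 40 mm. Origin: centre of its lower edge; z up, x and y square to its sides. Loose, about 60 g; stands on the table at the start
- round_base: round white plastic storage base, a flat disc of diameter 110 mm, 6 mm thick, fixed to the table. Origin: centre of its underside, on the table; its top is 6 mm above; z up
- square_base: square white plastic storage base, a flat plate 110 x 110 x 6 mm, fixed to the table. Origin: centre of its underside, on the table; its top is 6 mm above; z up, x and y square to its edges
- jar: amber glass jar with a white cap, diameter 48 mm, height 60 mm; not part of the job, to be left alone. Origin: centre of its underside
- bowl: small white china bowl, rim diameter 76 mm, height 34 mm; not part of the job, to be left alone. Origin: centre of its underside
- crackers: small pile of three rice crackers, 56 x 66 mm, 24 mm high; not part of the job, to be left alone. Origin: centre of its underside, x along the 56 mm side
Mind the look-alikes: they are no part of the job. Leave any yellow look-alike of the square_base alone.

How it is judged:
By the outcome, as a careful person would: the job done as asked, in the order asked, and still so for the second after the job is handed in, with the robot touching nothing.
It also fails if it takes over 131 s, if anything falls off the work surface, if the arm or the gripper's body presses on something with over 40 N, if the wrist force passes 120 N, or if a joint passes its speed limit or range.

## Working session

There is one attempt and no reset: what is moved stays moved. The work goes in short steps, Python scripts to look and compute and a tool call to move; the robot and the scene stay as the last step left them, time stands still between calls to the robot, and variables do not carry over. Pictures are saved under pics/ and viewed, at most 14 in all, crops included, and the job is handed in when it is done.

Besides the shell and the picture viewer there is one more tool, called after "Call:" as a command line: name --argument value ..., lists and objects as JSON in quotes. carry_out: Moves the arm, as the interface text tells. Its arguments: {"type":"object","properties":{"slide":{"type":"array"},"angular":{"type":"array"},"hand":{"type":"number"}},"required":["slide","angular"]}

```bash
ls; mkdir -p pics
python3 - <<'E'
from rig import readout, vision, bot
import cv2,numpy as np
for n in("scene","top"):
    p,d=vision.capture(n); c=vision.calibration(n)
    print(n,np.round(c["camera_matrix"],2).tolist(),np.round(c["extrinsics"],4).tolist(),{k for k in c})
    cv2.imwrite(f"pics/{n}0.png",p[:,:,::-1]); np.savez(f"{n}0.npz",p=p,d=d)
print(readout.sense())
E
```

```text
pics
scene [[374.24, 0.0, 317.2], [0.0, 374.24, 196.94], [0.0, 0.0, 1.0]] [[-0.2604, 0.9655, -0.0046, 0.1217], [-0.8195, -0.2185, 0.5297, 0.3492], [0.5104, 0.1417, 0.8481, -1.1479], [0.0, 0.0, 0.0, 1.0]] {'camera_matrix', 'extrinsics'}
top [[378.14, 0.0, 314.84], [0.0, 378.14, 195.71], [0.0, 0.0, 1.0]] [[0.0267, -0.9996, 0.0002, -0.0273], [0.9976, 0.0267, 0.0639, -0.4327], [-0.0638, -0.0015, 0.998, -0.9728], [0.0, 0.0, 0.0, 1.0]] {'camera_matrix', 'extrinsics'}
{'time_s': 0.1, 'qpos': array([-8.51938025e-01,  3.59327105e-01,  1.11919665e-02, -2.85627411e-04,
       -1.22410247e+00, -2.88107210e-01]), 'qvel': array([-6.84178187e-04, -2.20382548e-03,  1.39435377e-03,  2.74969719e-03,
       -2.78500431e-04, -2.27151940e-05]), 'effort': array([-2.55400126e-03, -5.84766984e+01,  2.94107956e+01,  6.95465684e+00,
       -3.20511404e-03,  3.44960165e-05]), 'ee_pos': array([ 0.28165717, -0.61297981,  0.2304719 ]), 'tcp_rot': array([ 3.14013447e+00, -1.52101308e-04, -2.71093870e+00]), 'ft_force': array([-0.16367462, -0.11297865,  0.10623145]), 'ft_torque': array([0.00287721, 0.01508272, 0.01347942]), 'finger_force': 0.0, 'width': 0.9960600138701847}
```

View pics/top0.png

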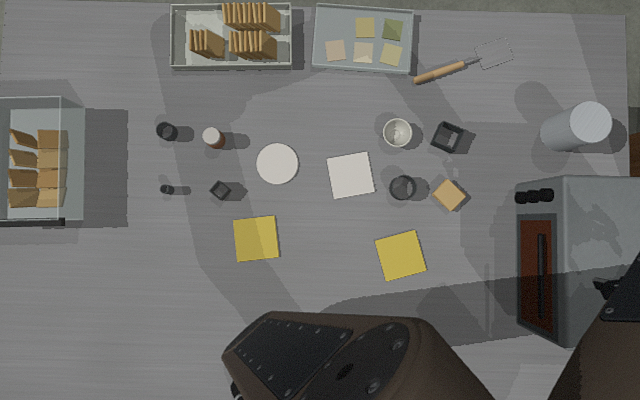

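View pics/scene0.png

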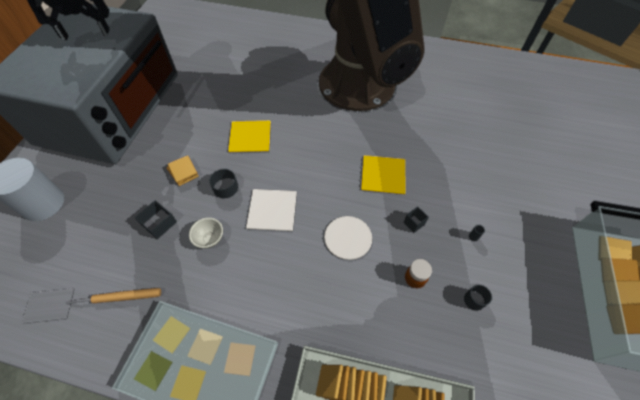

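The top view shows small round at (167,189), medium round at (167,131), large round at (402,187), small square at (220,189) and large square at (448,137). The round base is at (277,163) and the white square base at (351,175). The yellow plates are the decoys. The scene view agrees with this. Next I'll measure.

```bash
cat > h.py <<'E'
import numpy as np,cv2
from rig import readout,vision,bot
def cast(n,uv,z):
    c=vision.calibration(n);K=np.array(c["camera_matrix"]);E=np.array(c["extrinsics"]);R,t=E[:3,:3],E[:3,3]
    uv=np.atleast_2d(uv).astype(float)
    d=np.c_[(uv[:,0]-K[0,2])/K[0,0],-(uv[:,1]-K[1,2])/K[1,1],-np.ones(len(uv))]@R
    o=-R.T@t
    return o[:2]+d[:,:2]*((z-o[2])/d[:,2])[:,None]
def proj(n,P):
    c=vision.calibration(n);K=np.array(c["camera_matrix"]);E=np.array(c["extrinsics"])
    q=np.atleast_2d(P)@E[:3,:3].T+E[:3,3]
    return np.c_[K[0,2]-K[0,0]*q[:,0]/q[:,2],K[1,2]+K[1,1]*q[:,1]/q[:,2]]
E
python3 - <<'E'
from h import *
T=np.load("top0.npz");p=T["p"];S=np.load("scene0.npz")["p"]
g=p[120:215,150:480]
a=cv2.resize(g[:, :165],None,fx=4.8,fy=4.8,interpolation=cv2.INTER_CUBIC)[:,:,::-1]
cv2.imwrite("pics/c1.png",a)
g=p[110:215,320:485]
cv2.imwrite("pics/c2.png",cv2.resize(g,None,fx=4.8,fy=4.8,interpolation=cv2.INTER_CUBIC)[:,:,::-1])
# bases
for n,im in(("top",p),("scene",S)):
    m=((im.min(2)>150)).astype(np.uint8)
    cs,_=cv2.findContours(m,cv2.RETR_EXTERNAL,cv2.CHAIN_APPROX_NONE)
    for c in cs:
        if cv2.contourArea(c)<800: continue
        w=cast(n,c[:,0],0.006)*1000
        r=cv2.minAreaRect(w.astype(np.float32)); 
        if r[1][0]<150: print(n,"base",c.mean(0),r, cv2.fitEllipse(w.astype(np.float32)))
for nm,uv in dict(rs=(167,189),rm=(167,131),rl=(402,187),ss=(220,189),sl=(448,137),jar=(210,135),bowl=(397,132),crk=(449,194)).items(): print(nm,cast("top",uv,.04)*1000)
E
```

```text
top base [[349.97435897 174.91025641]] ((491.70196533203125, -107.03165435791016), (108.64189910888672, 109.26661682128906), 11.92035961151123) ((491.576171875, -106.91021728515625), (125.07744598388672, 125.42749786376953), 16.742395401000977)
top base [[276.4        163.00869565]] ((517.9423828125, 87.89729309082031), (107.3556137084961, 106.67535400390625), 46.63866424560547) ((517.3778076171875, 87.69205474853516), (106.23539733886719, 106.94554901123047), 0.18353217840194702)
top base [[590.4122807  121.45614035]] ((651.6724243164062, -744.4373168945312), (107.5566177368164, 108.95974731445312), 45.49155044555664) ((651.8655395507812, -744.041259765625), (107.87777709960938, 108.70613861083984), 26.208126068115234)
scene base [[348.24409449 237.16535433]] ((517.7454223632812, 87.77388763427734), (107.4282455444336, 107.31132507324219), 14.947210311889648) ((517.900390625, 87.95353698730469), (107.10424041748047, 108.3662109375), 117.12673950195312)
scene base [[271.93292683 209.30487805]] ((492.638916015625, -106.8327407836914), (110.50442504882812, 109.83676147460938), 11.805583000183105) ((492.55426025390625, -106.80811309814453), (126.20220184326172, 127.87974548339844), 6.044374465942383)
scene base [[ 13.125      174.45192308]] ((561.9015502929688, -779.70263671875), (108.74528503417969, 76.49859619140625), 39.34696578979492) ((565.408447265625, -783.5942993164062), (82.1833724975586, 112.162841796875), 128.71339416503906)
rs [[438.68509657 360.38811806]]
rm [[587.92858881 368.11155571]]
rl [[ 459.77615413 -236.82872627]]
ss [[442.2904313  225.69613619]]
sl [[ 591.6603569  -353.25206113]]
jar [[580.49625415 257.28742232]]
bowl [[ 601.14872104 -222.29101383]]
crk [[ 445.12377513 -356.41616006]]
```

View pics/c1.png

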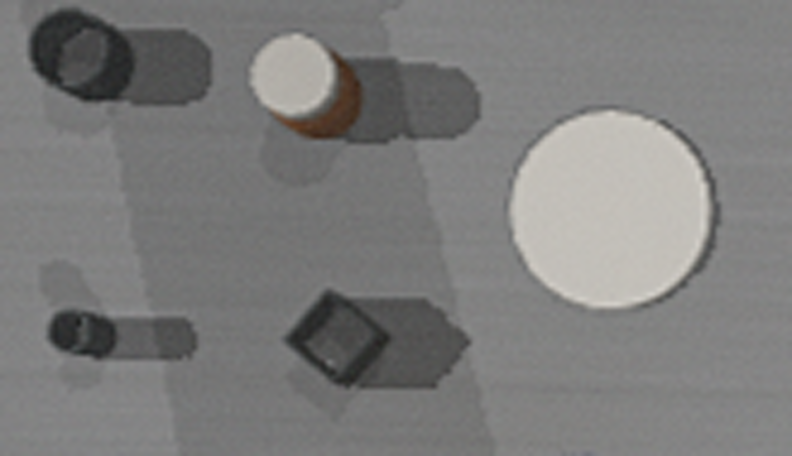

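View pics/c2.png

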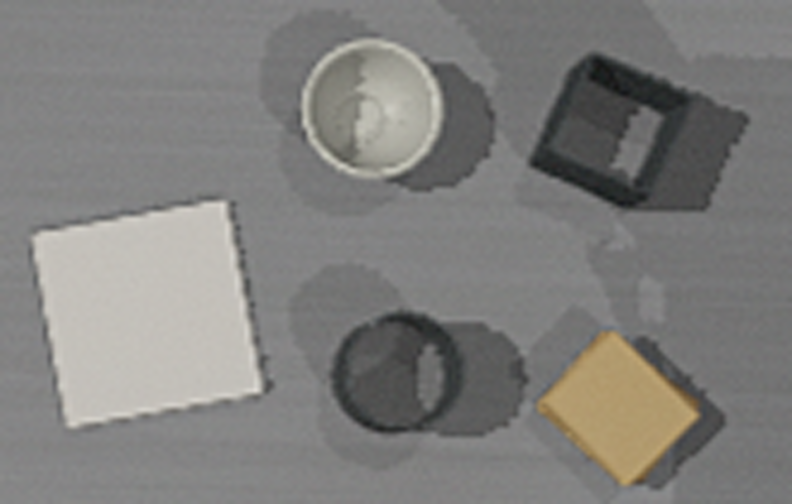

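```bash
cat >> h.py <<'E'
OBJ=dict(rs=(439,360),rm=(588,368),rl=(460,-237),ss=(442,226),sl=(592,-353))
def cutters(ims,objs=OBJ,z=.02,rad=34,thr=62,save=None):
    for nm,xy in objs.items():
        for n,im in ims.items():
            g=cv2.resize(im,None,fx=4,fy=4,interpolation=cv2.INTER_LINEAR).max(2)
            u,v=proj(n,[[xy[0]/1e3,xy[1]/1e3,z]])[0]
            m=(g<thr).astype(np.uint8); k=np.zeros_like(m); cv2.circle(k,(int(4*u),int(4*v)),4*rad//2,1,-1); m&=k
            m=cv2.morphologyEx(m,cv2.MORPH_OPEN,np.ones((3,3)))
            cs,_=cv2.findContours(m,cv2.RETR_EXTERNAL,cv2.CHAIN_APPROX_NONE)
            if not cs: print(nm,n,"none");continue
            h=cv2.convexHull(max(cs,key=lambda c:cv2.contourArea(cv2.convexHull(c))))
            M=cv2.moments(h); px=np.array([M["m10"],M["m01"]])/M["m00"]; px=(px+.5)/4-.5
            hp=cv2.approxPolyDP(h,5,True)[:,0]/4; w=cast(n,hp,.04)*1000
            e=np.roll(w,-1,0)-w; s=sorted([(round(np.hypot(*q)),round(np.degrees(np.arctan2(q[1],q[0]))%90,1)) for q in e],reverse=True)[:5]
            print(nm,n,np.round(px,1),np.round(cast(n,px,z)[0]*1000,1),"box",cv2.boundingRect(h)[2:],s if nm[0]=="s" else "")
E
python3 - <<'E'
from h import *
cutters({n:np.load(n+"0.npz")["p"] for n in("top","scene")})
T=np.load("top0.npz")["p"].max(2)
print(T[126:138,158:180]); print(T[180:196,212:234])
E
```

```text
rs top [170.  189.9] [438.  360.3] box (29, 33) 
rs scene [475.7 232.9] [441.2 367.5] box (63, 61) 
rm top [167.  131.3] [591.6 376.2] box (85, 73) 
rm scene [472.6 296.7] [593.2 367.9] box (135, 100) 
rl top [408.6 185. ] [ 467.4 -258.4] box (60, 88) 
rl scene [223.2 183.4] [ 462.9 -243. ] box (113, 115) 
ss top [220.4 190.3] [440.3 229.7] box (84, 75) [(39, np.float64(54.8)), (33, np.float64(51.7)), (31, np.float64(52.3)), (26, np.float64(50.7)), (14, np.float64(73.1))]
ss scene [411.1 219.3] [443.8 220.6] box (124, 98) [(47, np.float64(30.7)), (31, np.float64(87.7)), (31, np.float64(57.8)), (29, np.float64(51.2)), (28, np.float64(3.9))]
sl top [446.6 137.2] [ 595.6 -356.6] box (123, 126) [(58, np.float64(68.5)), (56, np.float64(67.5)), (48, np.float64(68.9)), (38, np.float64(69.3)), (21, np.float64(29.0))]
sl scene [156.2 218.4] [ 595.3 -356.4] box (134, 131) [(52, np.float64(68.4)), (35, np.float64(56.2)), (31, np.float64(63.8)), (28, np.float64(54.4)), (22, np.float64(56.1))]
[[ 48  51  55  51  55  52  48  47  45  82  77  68  65  52  41  46  69  90
   90  88  88  88]
 [ 47  53  
[... 1801 characters left out ...]
1  73  71  72  74  61  50  64
   80  87  85  84]
 [ 45  48  41  57  67  77  74  76  72  71  74  75  75  74  78  71  57  49
   57  77  84  84]
 [ 42  42  53  70  74  75  81  75  71  75  73  72  77  73  79  63  49  48
   39  66  79  85]
 [ 44  60  81  77  71  77  88  84  77  74  73  72  79  82  67  55  42  40
   55  76  84  87]
 [ 45  43  68  80  78  86  82  82  88  76  73  76  75  68  53  47  49  49
   76  85  84  81]
 [ 71  47  50  77  87  84  86  83  85  85  81  78  71  55  48  46  48  65
   85  89  88  86]
 [105  73  47  50  78  90  86  83  85  89  80  73  55  48  45  48  56  74
   83  86  90  84]
 [114 104  75  51  48  64 116 102  84  84  76  57  47  47  48  59  72  77
   81  87  81  84]]
```

```bash
cat >> h.py <<'E'
def height(n,d):
    c=vision.calibration(n);K=np.array(c["camera_matrix"]);E=np.array(c["extrinsics"])
    v,u=np.mgrid[:d.shape[0],:d.shape[1]]
    q=np.stack([(u-K[0,2])/K[0,0]*d,-(v-K[1,2])/K[1,1]*d,-d],-1)-E[:3,3]
    return q@E[:3,:3]
def blobs(dims,objs=OBJ,base=0.,zmin=.008,R=.05):
    for nm,xy in objs.items():
        for n,d in dims.items():
            W=height(n,d); W[...,2]-=base
            ok=(d>0)&(W[...,2]>zmin)&(W[...,2]<.06)&(np.hypot(W[...,0]-xy[0]/1e3,W[...,1]-xy[1]/1e3)<R)
            if ok.sum()<8: print(nm,n,"none");continue
            pts=np.argwhere(ok)[:,::-1]; h=cv2.convexHull(pts.astype(np.int32)); M=cv2.moments(h); px=np.array([M["m10"],M["m01"]])/M["m00"]
            w=W[ok]; top=w[w[:,2]>.034][:,:2]*1000
            mid=(zmin+.04)/2+base
            ex=[np.round((top.min(0)+top.max(0))/2,1),np.round(np.ptp(top,0)),np.round(cv2.minAreaRect(top.astype(np.float32))[2],1)] if len(top)>4 else ''
            print(nm,n,np.round(px,1),np.round(cast(n,px,mid)[0]*1000,1),"zmax",round(w[:,2].max()*1e3),"rim",*ex)
E
python3 - <<'E'
from h import *
blobs({n:np.load(n+"0.npz")["d"] for n in("top","scene")})
E
```

```text
rs top [165.7 188.7] [440.4 370.2] zmax 43 rim [440.9 369.7] [21. 24.] 15.0
rs scene [477.3 231.3] [438.6 369.6] zmax 41 rim [439.8 369. ] [24. 24.] 56.1
rm top [165.6 130.6] [592.4 378.2] zmax 43 rim [592.1 377.5] [44. 44.] 45.8
rm scene [478.3 296.3] [591.1 377.7] zmax 43 rim [591.1 376.8] [44. 43.] 54.9
rl top [402.5 187. ] [ 461.2 -241.8] zmax 44 rim [ 460.2 -240.7] [62. 64.] 46.7
rl scene [223.6 182. ] [ 460.8 -241.7] zmax 43 rim [ 461.1 -242. ] [64. 65.] 24.5
ss top [219.1 189.9] [441.2 232.1] zmax 43 rim [441.1 230.7] [48. 46.] 51.7
ss scene [415.8 218.1] [440.1 230.3] zmax 42 rim [440.7 230.8] [48. 48.] 52.2
sl top [447.1 136.4] [ 596.8 -356.5] zmax 46 rim [ 597.2 -355.4] [78. 77.] 67.1
sl scene [155.4 218. ] [ 596.5 -356.2] zmax 43 rim [ 596.3 -354.9] [78. 79.] 66.3
```

```bash
cat > plan.py <<'E'
import sys,json,numpy as np
from rig import readout
from scipy.spatial.transform import Rotation as Rn
# usage: plan.py "x,y,z,yaw,rows" ... world mm / deg ; prints tool-frame rows, 0.5-rounded
s=readout.sense();p=s["ee_pos"]*1e3;R=Rn.from_euler("xyz",s["tcp_rot"])
sl,an=[],[]
first=True
for w in sys.argv[1:]:
    x,y,z,yaw,n=map(float,w.split(","));n=int(n);g=np.array([x,y,z]);G=Rn.from_euler("xyz",[180,0,yaw],degrees=True)
    p0=p.copy();tot=(R.inv()*G).as_rotvec(degrees=True);R0=R
    for i in range(1,n+1):
        d=np.round(R.inv().apply(p0+(g-p0)*i/n-p)*2)/2
        p=p+R.apply(d)
        Rt=R0*Rn.from_rotvec(tot*i/n,degrees=True)
        a=np.round((R.inv()*Rt).as_rotvec(degrees=True)*2)/2; R=R*Rn.from_rotvec(a,degrees=True)
        if np.linalg.norm(d)>62.5 or np.linalg.norm(a)>10.7: print("LIMIT",i,w)
        sl.append((d+0).tolist());an.append((a+0).tolist())
print(json.dumps(sl).replace(".0",""));print(json.dumps(an).replace(".0",""),len(sl))
E
python3 plan.py 540,-100,150,-180,10 440,369.5,110,-180,9
```

```text
[[-45, 36, 8], [-43, 37.5, 8], [-42, 39.5, 8.5], [-39.5, 41.5, 8], [-38, 43, 8], [-36, 45, 8], [-34.5, 46, 8], [-32, 47.5, 8], [-30, 49, 8.5], [-28.5, 50, 8], [11, 52, 4.5], [11, 52.5, 4.5], [11, 52, 4.5], [11, 52, 4.5], [11, 52.5, 4.5], [11, 52, 4.5], [10.5, 52.5, 4.5], [11, 52, 4.5], [11, 52, 4.5]]
[[0, 0, 2.5], [0, 0, 2.5], [0, 0, 2.5], [0, 0, 2.5], [0, 0, 2.5], [0, 0, 2.5], [0, 0, 2.5], [0, 0, 2], [0, 0, 2.5], [0, 0, 2.5], [0, 0, 0], [0, 0, 0], [0, 0, 0], [0, 0, 0], [0, 0, 0], [0, 0, 0], [0, 0, 0], [0, 0, 0], [0, 0, 0]] 19
```

Call:
carry_out --slide '[[-45,36,8],[-43,37.5,8],[-42,39.5,8.5],[-39.5,41.5,8],[-38,43,8],[-36,45,8],[-34.5,46,8],[-32,47.5,8],[-30,49,8.5],[-28.5,50,8],[11,52,4.5],[11,52.5,4.5],[11,52,4.5],[11,52,4.5],[11,52.5,4.5],[11,52,4.5],[10.5,52.5,4.5],[11,52,4.5],[11,52,4.5],[0,0,0]]' --angular '[[0,0,2.5],[0,0,2.5],[0,0,2.5],[0,0,2.5],[0,0,2.5],[0,0,2.5],[0,0,2.5],[0,0,2],[0,0,2.5],[0,0,2.5],[0,0,0],[0,0,0],[0,0,0],[0,0,0],[0,0,0],[0,0,0],[0,0,0],[0,0,0],[0,0,0],[0,0,0]]' --hand -1

```text
time_s: 2.6
ee_pos: [0.4394, 0.3719, 0.1089]
tcp_rot: [-3.141, -0.0, -3.135]
ft_force: [0.8, -0.9, 0.1]
width: 1.002
finger_force: 0.0
```

Call:
carry_out --slide '[[0,0,30],[0,0,30],[0,0,25],[0,0,12],[0,0,0],[0,0,0]]' --angular '[[0,0,0],[0,0,0],[0,0,0],[0,0,0],[0,0,0],[0,0,0]]'

```text
time_s: 3.35
ee_pos: [0.4408, 0.3693, 0.0137]
tcp_rot: [3.141, 0.001, -3.138]
ft_force: [0.0, 0.0, 0.4]
width: 0.997
finger_force: 0.0
```

Call:
carry_out --slide '[[0,0,0],[0,0,0],[0,0,0],[0,0,0],[0,0,0],[0,0,0]]' --angular '[[0,0,0],[0,0,0],[0,0,0],[0,0,0],[0,0,0],[0,0,0]]' --hand 1

```text
time_s: 4.1
ee_pos: [0.4405, 0.3691, 0.0133]
tcp_rot: [3.141, 0.0, -3.138]
ft_force: [-0.0, -0.5, 6.1]
width: 0.258
finger_force: 58.7
```

Call:
carry_out --slide '[[0,0,-25],[0,0,-35],[0,0,-30],[-13,-47,0],[-13,-47,0],[-13,-47,0],[-13,-47,0],[-13,-47,0],[-13,-46,0],[0,0,0],[0,0,0]]' --angular '[[0,0,0],[0,0,0],[0,0,0],[0,0,0],[0,0,0],[0,0,0],[0,0,0],[0,0,0],[0,0,0],[0,0,0],[0,0,0]]'

```text
time_s: 5.48
ee_pos: [0.5192, 0.088, 0.1027]
tcp_rot: [3.142, -0.0, -3.139]
ft_force: [-0.0, -0.1, -0.0]
width: 0.259
finger_force: 58.8
```

Run:
```python
from h import *
d={}
P={}
for n in("top","scene"): P[n],d[n]=vision.capture(n)
s=readout.sense();print(s["ee_pos"],s["tcp_rot"],s["width"],s["ft_force"])
p=P["scene"];u,v=proj("scene",[[.518,.088,.06]])[0].astype(int)
cv2.imwrite("pics/s1.png",cv2.resize(p[v-60:v+60,u-80:u+80],None,fx=5,fy=5)[:,:,::-1])
```

```text
[0.51909036 0.08886941 0.102754  ] [ 3.14146909e+00  3.11264956e-05 -3.13760984e+00] 0.25660494705279396 [-0.25815753  0.64228374  0.03625232]
```

View pics/s1.png

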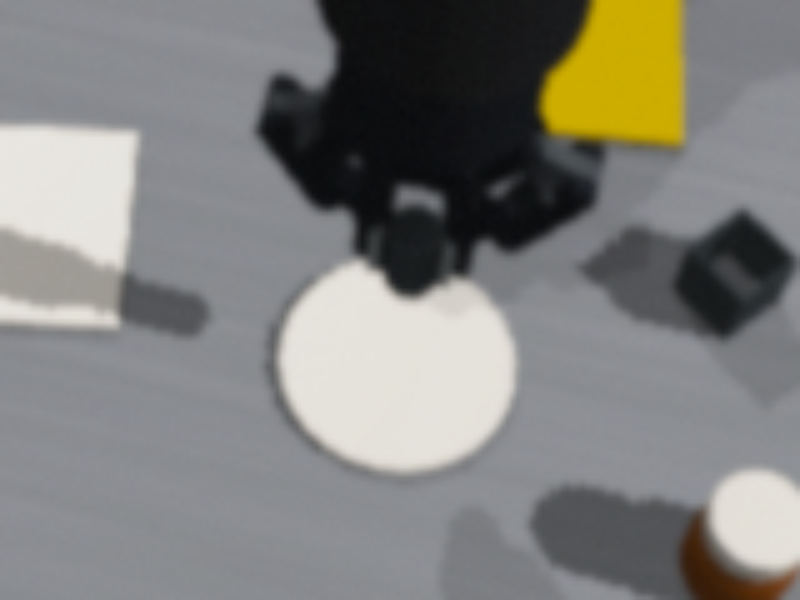

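The small cutter is held upright between the fingers over the round base, and its lower edge is at about (410,290) in the crop. I'll lower it now.

Call:
carry_out --slide '[[1,0,30],[0,0,30],[0,0,15],[0,0,6],[0,0,1.5],[0,0,0],[0,0,0]]' --angular '[[0,0,0],[0,0,0],[0,0,0],[0,0,0],[0,0,0],[0,0,0],[0,0,0]]'

```text
time_s: 6.45
ee_pos: [0.5186, 0.0883, 0.021]
tcp_rot: [3.141, 0.001, -3.138]
ft_force: [0.1, -0.0, -0.9]
width: 0.258
finger_force: 58.8
```

Call:
carry_out --slide '[[0,0,1],[0,0,0.5],[0,0,0]]' --angular '[[0,0,0],[0,0,0],[0,0,0]]'

```text
time_s: 6.82
ee_pos: [0.5184, 0.0881, 0.0193]
tcp_rot: [3.141, 0.0, -3.138]
ft_force: [-1.5, -0.1, 5.2]
width: 0.259
finger_force: 59.4
```

Call:
carry_out --slide '[[0,0,0],[0,0,0],[0,0,0],[0,0,0],[0,0,0]]' --angular '[[0,0,0],[0,0,0],[0,0,0],[0,0,0],[0,0,0]]' --hand -1

```text
time_s: 7.45
ee_pos: [0.5182, 0.0881, 0.0188]
tcp_rot: [-3.142, -0.0, -3.138]
ft_force: [-0.1, 0.3, -0.1]
width: 1.002
finger_force: 0.0
```

Call:
carry_out --slide '[[0,0,-25],[0,0,-35],[0,0,-40],[0,0,0]]' --angular '[[0,0,0],[0,0,0],[0,0,0],[0,0,0]]'

```text
time_s: 7.95
ee_pos: [0.5201, 0.089, 0.122]
tcp_rot: [3.139, 0.006, -3.138]
ft_force: [-0.3, 0.1, -1.1]
width: 0.999
finger_force: 0.0
```

```bash
python3 plan.py 592,377.5,120,-180,6
```

```text
[[-12, 48, 0.5], [-12.5, 48, 0.5], [-12, 48, 0.5], [-12, 48, 0.5], [-12.5, 48, 0.5], [-12, 48, 0.5]]
[[0, 0, 0], [0, 0, 0], [0, 0, 0], [0, 0, 0], [0, 0.5, 0], [0, 0, 0]] 6
```

Call:
carry_out --slide '[[-12,48,0],[-12.5,48,0],[-12.5,48.5,0],[-12.5,48.5,0],[-12,48.5,0],[-12.5,48,0],[0,0,0],[0,0,0]]' --angular '[[0,0,0],[0,0,0],[0,0,0],[0,0,0],[0,0,0],[0,0,0],[0,0,0],[0,0,0]]'

```text
time_s: 8.95
ee_pos: [0.5906, 0.3774, 0.1173]
tcp_rot: [-3.14, -0.002, -3.138]
ft_force: [-0.2, -0.3, -0.5]
width: 0.996
finger_force: 0.0
```

Run:
```python
from h import *
d={n:vision.capture(n)[1] for n in("top","scene")}
blobs(d,dict(rs=(518,88)),base=.006)
s=readout.sense();print(s["ee_pos"],s["tcp_rot"])
```

```text
rs top [275.4 161.3] [518.6  88.4] zmax 43 rim [518.2  87.7] [24. 21.] 58.9
rs scene [348.8 231.4] [517.2  87.6] zmax 43 rim [517.9  87.6] [23. 23.] 2.1
[0.59090932 0.37678539 0.11832661] [-3.14091282e+00 -8.10019364e-04 -3.13907232e+00]
```

Call:
carry_out --slide '[[0,0,30],[0,0,35],[0,0,30],[0,0,14],[0,0,0],[0,0,0]]' --angular '[[0,0,0],[0,0,0],[0,0,0],[0,0,0],[0,0,0],[0,0,0]]'

```text
time_s: 9.8
ee_pos: [0.5921, 0.3783, 0.0113]
tcp_rot: [3.14, 0.002, -3.138]
ft_force: [-0.3, 0.1, -0.3]
width: 0.996
finger_force: 0.0
```

Call:
carry_out --slide '[[0,0,0],[0,0,0],[0,0,0],[0,0,0],[0,0,0]]' --angular '[[0,0,0],[0,0,0],[0,0,0],[0,0,0],[0,0,0]]' --hand 1

```text
time_s: 10.42
ee_pos: [0.5917, 0.3783, 0.0107]
tcp_rot: [3.141, 0.001, -3.138]
ft_force: [-0.6, -0.1, 5.6]
width: 0.489
finger_force: 60.8
```

Call:
carry_out --slide '[[0,0,-25],[0,0,-40],[0,0,-35],[12.5,-48,0],[12.5,-48.5,0],[12,-48.5,0],[12.5,-48.5,0],[12,-48.5,0],[12,-48,0],[0,0,0],[0,0,0],[0,0,0]]' --angular '[[0,0,0],[0,0,0],[0,0,0],[0,0,0],[0,0,0],[0,0,0],[0,0,0],[0,0,0],[0,0,0],[0,0,0],[0,0,0],[0,0,0]]'

```text
time_s: 11.92
ee_pos: [0.519, 0.0884, 0.1097]
tcp_rot: [3.142, 0.0, -3.138]
ft_force: [0.7, -0.1, -1.0]
width: 0.492
finger_force: 60.8
```

Run:
```python
from h import *
p,d=vision.capture("scene")
s=readout.sense();print(s["ee_pos"],s["tcp_rot"],s["width"],s["ft_force"])
u,v=proj("scene",[[.518,.088,.08]])[0].astype(int)
cv2.imwrite("pics/s2.png",cv2.resize(p[v-50:v+50,u-65:u+65],None,fx=5,fy=5)[:,:,::-1])
```

```text
[0.51899665 0.08845964 0.10969102] [ 3.14157169e+00  2.07254874e-05 -3.13746114e+00] 0.4898981021179949 [ 0.34461712  0.69608218 -0.73484364]
```

View pics/s2.png

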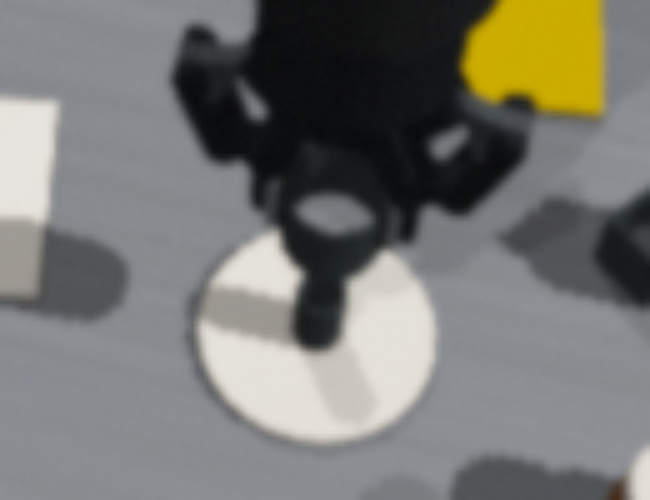

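The medium ring is held level at about (330,220), right above the small one at (318,310). I'll lower it over.

Call:
carry_out --slide '[[1,0,25],[0,0,30],[0,0,20],[0,0,10],[0,0,5],[0,0,1.5],[0,0,1],[0,0,0],[0,0,0]]' --angular '[[0,0,0],[0,0,0],[0,0,0],[0,0,0],[0,0,0],[0,0,0],[0,0,0],[0,0,0],[0,0,0]]'

```text
time_s: 13.1
ee_pos: [0.5179, 0.0877, 0.0177]
tcp_rot: [3.141, 0.001, -3.138]
ft_force: [-0.3, 0.0, -0.2]
width: 0.491
finger_force: 60.8
```

Call:
carry_out --slide '[[0,0,0],[0,0,0],[0,0,0],[0,0,0],[0,0,0]]' --angular '[[0,0,0],[0,0,0],[0,0,0],[0,0,0],[0,0,0]]' --hand -1

```text
time_s: 13.72
ee_pos: [0.5177, 0.0876, 0.0173]
tcp_rot: [-3.142, -0.0, -3.138]
ft_force: [0.1, 0.5, -0.4]
width: 0.999
finger_force: 0.0
```

Call:
carry_out --slide '[[0,0,-25],[0,0,-35],[0,0,-40],[0,0,0]]' --angular '[[0,0,0],[0,0,0],[0,0,0],[0,0,0]]'

```text
time_s: 14.22
ee_pos: [0.5196, 0.0885, 0.1205]
tcp_rot: [3.139, 0.006, -3.138]
ft_force: [-0.3, 0.9, -0.8]
width: 0.997
finger_force: 0.0
```

```bash
python3 plan.py 461,-241.5,120,-180,6
```

```text
[[10, -55, 0], [10, -55, 0], [10, -55, -0.5], [10, -55, 0], [10, -55, 0], [10, -55, 0]]
[[0, 0, 0], [0, 0, 0], [0, 0, 0], [0, 0, 0], [0, 0.5, 0], [0, 0, 0]] 6
```

Call:
carry_out --slide '[[9.5,-55,0],[9.5,-55,0],[9.5,-55,0],[9.5,-55,0],[9.5,-55,0],[9.5,-54,0],[0,0,0],[0,0,0],[0,0,0]]' --angular '[[0,0,0],[0,0,0],[0,0,0],[0,0,0],[0,0,0],[0,0,0],[0,0,0],[0,0,0],[0,0,0]]'

```text
time_s: 15.35
ee_pos: [0.4619, -0.2407, 0.117]
tcp_rot: [3.141, -0.0, -3.137]
ft_force: [0.3, -0.1, 0.3]
width: 1.004
finger_force: 0.0
```

Run:
```python
from h import *
d={n:vision.capture(n)[1] for n in("top","scene")}
blobs(d,dict(rm=(518,88)),base=.006)
s=readout.sense();print(s["ee_pos"],s["tcp_rot"])
```

```text
rm top [275.6 161.2] [518.8  87.8] zmax 44 rim [518.5  87.7] [43. 41.] 27.7
rm scene [348.5 231.4] [517.3  86.8] zmax 45 rim [519.1  87.2] [45. 43.] 15.0
[ 0.46206722 -0.24058723  0.11727152] [ 3.14153140e+00  4.82294176e-05 -3.13666014e+00]
```

Call:
carry_out --slide '[[1,-0.5,30],[0,0,35],[0,0,30],[0,0,14],[0,0,4],[0,0,0],[0,0,0]]' --angular '[[0,0,0],[0,0,0],[0,0,0],[0,0,0],[0,0,0],[0,0,0],[0,0,0]]'

```text
time_s: 16.32
ee_pos: [0.4615, -0.2421, 0.0053]
tcp_rot: [-3.141, 0.002, -3.138]
ft_force: [1.0, 1.0, 0.4]
width: 1.0
finger_force: 0.0
```

Call:
carry_out --slide '[[0,0,0],[0,0,0],[0,0,0],[0,0,0],[0,0,0]]' --angular '[[0,0,0],[0,0,0],[0,0,0],[0,0,0],[0,0,0]]' --hand 1

```text
time_s: 16.95
ee_pos: [0.4613, -0.2422, 0.0053]
tcp_rot: [-3.141, 0.001, -3.138]
ft_force: [-1.7, 1.6, 6.7]
width: 0.719
finger_force: 64.5
```

Call:
carry_out --slide '[[0,0,-25],[0,0,-40],[0,0,-40],[-9.5,55,0],[-9.5,55,0],[-9.5,55,0],[-9.5,55,0],[-9.5,55,0],[-9.5,55,0],[0,0,0],[0,0,0],[0,0,0]]' --angular '[[0,0,0],[0,0,0],[0,0,0],[0,0,0],[0,0,0],[0,0,0],[0,0,0],[0,0,0],[0,0,0],[0,0,0],[0,0,0],[0,0,0]]'

```text
time_s: 18.45
ee_pos: [0.5163, 0.0871, 0.1093]
tcp_rot: [-3.142, -0.0, -3.14]
ft_force: [-0.3, -0.4, 0.1]
width: 0.723
finger_force: 65.5
```

Run:
```python
from h import *
p,d=vision.capture("scene")
s=readout.sense();print(s["ee_pos"],s["tcp_rot"],s["width"],s["ft_force"])
u,v=proj("scene",[[.518,.088,.08]])[0].astype(int)
cv2.imwrite("pics/s3.png",cv2.resize(p[v-50:v+50,u-65:u+65],None,fx=5,fy=5)[:,:,::-1])
```

```text
[0.51645627 0.087008   0.10935433] [-3.14154563e+00 -1.35707451e-04 -3.13982452e+00] 0.7188408229185694 [-0.61051379 -1.18818369 -0.48019096]
```

View pics/s3.png

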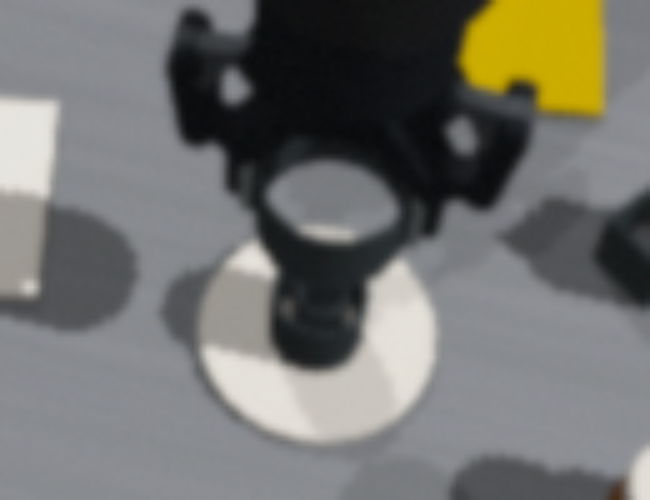

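The large ring is held level at about (330,200) above the nest at (318,325). I'll lower it with a small correction.

Call:
carry_out --slide '[[-2,1,25],[0,0,20],[0,0,15],[0,0,15],[0,0,12],[0,0,6],[0,0,3],[0,0,1.5],[0,0,0],[0,0,0]]' --angular '[[0,0,0],[0,0,0],[0,0,0],[0,0,0],[0,0,0],[0,0,0],[0,0,0],[0,0,0],[0,0,0],[0,0,0]]'

```text
time_s: 19.75
ee_pos: [0.5189, 0.0892, 0.0121]
tcp_rot: [3.141, 0.001, -3.138]
ft_force: [-0.8, 0.3, 0.7]
width: 0.723
finger_force: 65.5
```

Call:
carry_out --slide '[[1,-1,0],[0,0,0.5],[0,0,0]]' --angular '[[0,0,0],[0,0,0],[0,0,0]]'

```text
time_s: 20.12
ee_pos: [0.5176, 0.0881, 0.0113]
tcp_rot: [-3.142, -0.0, -3.138]
ft_force: [-0.6, 0.2, 0.8]
width: 0.723
finger_force: 65.4
```

Call:
carry_out --slide '[[0,0,0],[0,0,0],[0,0,0],[0,0,0],[0,0,0]]' --angular '[[0,0,0],[0,0,0],[0,0,0],[0,0,0],[0,0,0]]' --hand -1

```text
time_s: 20.75
ee_pos: [0.5177, 0.0881, 0.0113]
tcp_rot: [-3.142, 0.0, -3.138]
ft_force: [0.2, 0.0, 0.2]
width: 0.996
finger_force: 0.0
```

Call:
carry_out --slide '[[0,0,-20],[0,0,-30],[0,0,-55],[0,0,0]]' --angular '[[0,0,0],[0,0,0],[0,0,0],[0,0,0]]'

```text
time_s: 21.25
ee_pos: [0.5203, 0.0893, 0.1206]
tcp_rot: [3.138, 0.007, -3.138]
ft_force: [0.2, 0.4, -1.1]
width: 0.998
finger_force: 0.0
```

```bash
python3 plan.py 440.8,231,118,-128,6
```

```text
[[13, 23.5, 0.5], [9.5, 25.5, 0.5], [5.5, 26.5, 0], [1.5, 27, 0.5], [-2.5, 27, 0.5], [-6.5, 26.5, 0.5]]
[[0, 0, -8.5], [0, 0, -9], [0, 0, -8.5], [0, 0.5, -8.5], [0, 0, -8.5], [0, 0, -9]] 6
```

Call:
carry_out --slide '[[13,23.5,0],[9.5,25.5,0],[5.5,26.5,0],[1.5,27,0],[-2.5,27,0],[-6.5,26.5,0],[0,0,0],[0,0,0],[0,0,0]]' --angular '[[0,0,-8.5],[0,0,-9],[0,0,-8.5],[0,0,-8.5],[0,0,-8.5],[0,0,-9],[0,0,0],[0,0,0],[0,0,0]]'

```text
time_s: 22.38
ee_pos: [0.4382, 0.2293, 0.1161]
tcp_rot: [3.142, -0.0, -2.233]
ft_force: [-0.2, -0.8, -0.5]
width: 1.005
finger_force: 0.0
```

```bash
python3 - <<'E'
from h import *
d={n:vision.capture(n)[1] for n in("top","scene")}
blobs(d,dict(rl=(518,88)),base=.006)
s=readout.sense();print(s["ee_pos"],np.degrees(s["tcp_rot"]))
E
python3 plan.py 440.8,231,118,-128,1
```

```text
rl top [275.5 161.5] [518.   88.1] zmax 44 rim [517.1  87.7] [62. 61.] 1.4
rl scene [348.9 231.3] [516.9  87.7] zmax 43 rim [517.5  87.7] [65. 62.] 65.8
[0.43831409 0.22931484 0.11618141] [ 1.79998562e+02 -1.40848356e-02 -1.27902997e+02]
[[-3, -1, -2]]
[[0, 0, 0]] 1
```

Call:
carry_out --slide '[[-3,-1,30],[0,0,35],[0,0,28],[0,0,11],[0,0,0],[0,0,0],[0,0,0]]' --angular '[[0,0,0],[0,0,0],[0,0,0],[0,0,0],[0,0,0],[0,0,0],[0,0,0]]'

```text
time_s: 23.35
ee_pos: [0.4413, 0.2322, 0.0133]
tcp_rot: [-3.141, 0.002, -2.231]
ft_force: [0.4, 1.3, 1.0]
width: 1.005
finger_force: 0.0
```

Call:
carry_out --slide '[[0,0,0],[0,0,0],[0,0,0],[0,0,0],[0,0,0],[0,0,0]]' --angular '[[0,0,0],[0,0,0],[0,0,0],[0,0,0],[0,0,0],[0,0,0]]' --hand 1

```text
time_s: 24.1
ee_pos: [0.4409, 0.2318, 0.0127]
tcp_rot: [-3.141, 0.0, -2.231]
ft_force: [-1.3, -0.9, 5.2]
width: 0.409
finger_force: 59.7
```

Call:
carry_out --slide '[[0,0,-30],[0,0,-45],[0,0,-35],[0,0,0],[0,0,0],[0,0,0]]' --angular '[[0,0,0],[0,0,0],[0,0,0],[0,0,0],[0,0,0],[0,0,0]]'

```text
time_s: 24.85
ee_pos: [0.4402, 0.231, 0.1211]
tcp_rot: [3.141, -0.002, -2.231]
ft_force: [-0.5, 0.3, -0.7]
width: 0.411
finger_force: 59.8
```

```bash
python3 plan.py 492.2,-107,118,-168,8
```

```text
[[29.5, -31, 0.5], [26.5, -33.5, 0.5], [23.5, -35.5, 0.5], [20.5, -38, 0.5], [17, -39, 0], [13.5, -40.5, 0.5], [10, -41.5, 0.5], [6, -42.5, 0.5]]
[[0, 0, 5], [0, 0, 5], [0, 0, 5], [0, 0, 5], [0, 0, 5], [0, 0, 5], [0, 0, 5], [0, 0, 5]] 8
```

Call:
carry_out --slide '[[29.5,-31,0],[26.5,-33.5,0],[23.5,-35.5,0],[20.5,-38,0],[17,-39,0],[13.5,-40.5,0],[10,-41.5,0],[6,-42.5,0],[0,0,0],[0,0,0],[0,0,0]]' --angular '[[0,0,5],[0,0,5],[0,0,5],[0,0,5],[0,0,5],[0,0,5],[0,0,5],[0,0,5],[0,0,0],[0,0,0],[0,0,0]]'

```text
time_s: 26.22
ee_pos: [0.4927, -0.1058, 0.1219]
tcp_rot: [3.142, -0.001, -2.928]
ft_force: [-0.1, 0.1, -0.4]
width: 0.409
finger_force: 59.9
```

```bash
python3 - <<'E'
from h import *
p,d=vision.capture("scene")
s=readout.sense();print(s["ee_pos"],np.degrees(s["tcp_rot"]),s["width"])
u,v=proj("scene",[[.492,-.107,.08]])[0].astype(int)
cv2.imwrite("pics/s4.png",cv2.resize(p[v-50:v+50,u-65:u+65],None,fx=5,fy=5)[:,:,::-1])
E
python3 plan.py 492.2,-107,118,-168,1
```

```text
[ 0.49277438 -0.10567307  0.12211198] [ 1.79996732e+02 -2.30289780e-02 -1.67722761e+02] 0.4135009677650825
[[1, -1, 4]]
[[0, 0, 0.5]] 1
```

View pics/s4.png

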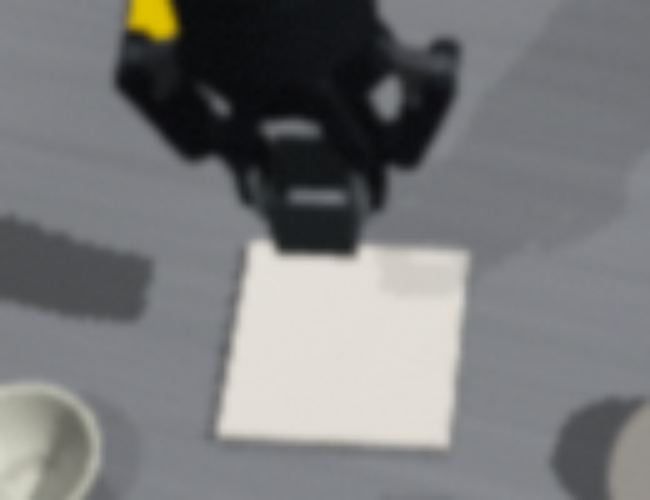

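The small square is held at about (315,200), with its front face parallel to the base's edge. I'll lower it.

Call:
carry_out --slide '[[1,-1,30],[0,0,30],[0,0,22],[0,0,12],[0,0,5],[0,0,2],[0,0,0],[0,0,0]]' --angular '[[0,0,0.5],[0,0,0],[0,0,0],[0,0,0],[0,0,0],[0,0,0],[0,0,0],[0,0,0]]'

```text
time_s: 27.28
ee_pos: [0.4925, -0.1076, 0.0219]
tcp_rot: [-3.142, 0.001, -2.938]
ft_force: [0.3, -0.9, -0.8]
width: 0.409
finger_force: 59.9
```

```bash
python3 plan.py 492.2,-107,18.8,-168.1,1
```

```text
[[0, 0.5, 3]]
[[0, 0, 0]] 1
```

Call:
carry_out --slide '[[0,0.5,1.5],[0,0,1],[0,0,0.5],[0,0,0]]' --angular '[[0,0,0],[0,0,0],[0,0,0],[0,0,0]]'

```text
time_s: 27.78
ee_pos: [0.492, -0.1072, 0.0187]
tcp_rot: [-3.142, 0.0, -2.938]
ft_force: [-2.5, 1.5, 4.7]
width: 0.412
finger_force: 60.8
```

Call:
carry_out --slide '[[0,0,0],[0,0,0],[0,0,0],[0,0,0],[0,0,0]]' --angular '[[0,0,0],[0,0,0],[0,0,0],[0,0,0],[0,0,0]]' --hand -1

```text
time_s: 28.4
ee_pos: [0.492, -0.1072, 0.0182]
tcp_rot: [3.142, -0.0, -2.938]
ft_force: [-0.2, 0.5, -0.6]
width: 0.997
finger_force: 0.0
```

Call:
carry_out --slide '[[0,0,-20],[0,0,-40],[0,0,-40],[0,0,0],[0,0,0]]' --angular '[[0,0,0],[0,0,0],[0,0,0],[0,0,0],[0,0,0]]'

```text
time_s: 29.02
ee_pos: [0.4916, -0.1071, 0.1181]
tcp_rot: [3.141, 0.0, -2.938]
ft_force: [0.3, -0.6, -0.8]
width: 1.001
finger_force: 0.0
```

```bash
python3 plan.py 596.7,-355.8,118,-203,6
```

```text
[[-9, -44, 0], [-13, -43, 0], [-17.5, -41.5, 0], [-21.5, -39.5, 0], [-25.5, -37, 0], [-29, -34.5, 0]]
[[0, 0, 6], [0, 0, 5.5], [0, 0, 6], [0, 0, 5.5], [0, 0, 6], [0, 0, 5.5]] 6
```

Call:
carry_out --slide '[[-9,-44,0],[-13,-43,0],[-17.5,-41.5,0],[-21.5,-39.5,0],[-25.5,-37,0],[-29,-34.5,0],[0,0,0],[0,0,0],[0,0,0]]' --angular '[[0,0,6],[0,0,5.5],[0,0,6],[0,0,5.5],[0,0,6],[0,0,5.5],[0,0,0],[0,0,0],[0,0,0]]'

```text
time_s: 30.15
ee_pos: [0.5966, -0.3548, 0.1177]
tcp_rot: [3.142, -0.001, 2.744]
ft_force: [-1.0, -0.3, -0.0]
width: 0.999
finger_force: 0.0
```

```bash
python3 - <<'E'
from h import *
P={};d={}
for n in("top","scene"): P[n],d[n]=vision.capture(n)
blobs(d,dict(ss=(492,-107)),base=.006)
s=readout.sense();print(s["ee_pos"],np.degrees(s["tcp_rot"]))
p=P["top"];cv2.imwrite("pics/t5.png",cv2.resize(p[100:240,240:480],None,fx=3.3,fy=3.3,interpolation=cv2.INTER_CUBIC)[:,:,::-1])
E
python3 plan.py 596.7,-355.8,118,-203,1
```

```text
ss top [349.9 173. ] [ 493.3 -104.4] zmax 43 rim [ 491.6 -104.4] [41. 34.] 11.2
ss scene [270.5 203. ] [ 491.8 -107.9] zmax 43 rim [ 492.6 -107.7] [40. 40.] 10.4
[ 0.59706055 -0.35482914  0.11842792] [ 1.79996381e+02 -1.81338415e-03  1.57254954e+02]
[[0, -1, 0.5]]
[[0, 0, 0.5]] 1
```

View pics/t5.png

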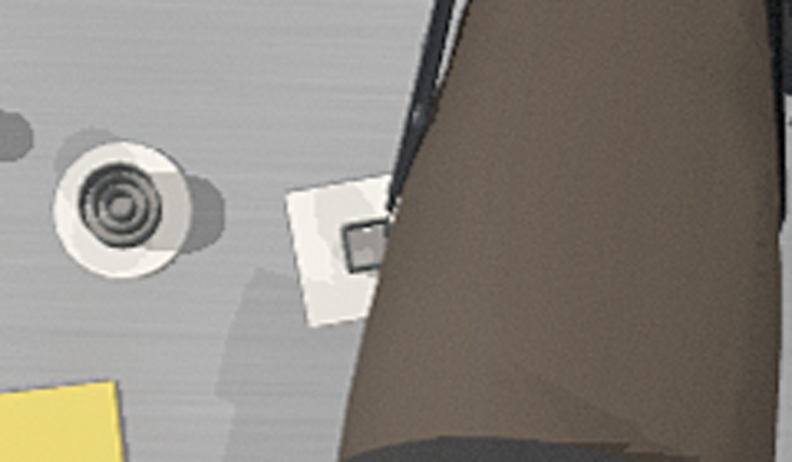

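The round nest is concentric at (120,207). The small square is aligned on its base at (368,245) and partly hidden by the arm. Next I'll grasp the large square.

Call:
carry_out --slide '[[0,-1,30],[0,0,35],[0,0,30],[0,0,14],[0,0,4],[0,0,0],[0,0,0]]' --angular '[[0,0,0],[0,0,0],[0,0,0],[0,0,0],[0,0,0],[0,0,0],[0,0,0]]'

```text
time_s: 31.12
ee_pos: [0.5975, -0.3569, 0.0067]
tcp_rot: [3.141, 0.002, 2.744]
ft_force: [-0.8, 0.1, 0.3]
width: 1.002
finger_force: 0.0
```

Call:
carry_out --slide '[[0,0,0],[0,0,0],[0,0,0],[0,0,0],[0,0,0],[0,0,0]]' --angular '[[0,0,0],[0,0,0],[0,0,0],[0,0,0],[0,0,0],[0,0,0]]' --hand 1

```text
time_s: 31.88
ee_pos: [0.5973, -0.3569, 0.0063]
tcp_rot: [-3.142, 0.001, 2.744]
ft_force: [-0.7, 1.3, 6.1]
width: 0.692
finger_force: 65.0
```

Call:
carry_out --slide '[[0,0,-25],[0,0,-45],[0,0,-40],[0,0,0],[0,0,0],[0,0,0]]' --angular '[[0,0,0],[0,0,0],[0,0,0],[0,0,0],[0,0,0],[0,0,0]]'

```text
time_s: 32.62
ee_pos: [0.5958, -0.3563, 0.1137]
tcp_rot: [-3.142, -0.003, 2.743]
ft_force: [-0.5, 0.4, -1.7]
width: 0.695
finger_force: 64.5
```

```bash
python3 plan.py 492,-107.2,118,-168.1,7
```

```text
[[27.5, 27, -0.5], [25, 29.5, -0.5], [22.5, 31.5, -0.5], [19.5, 33, -0.5], [16.5, 35, -0.5], [13.5, 36, -1], [10.5, 37, -0.5]]
[[0, 0, -5], [0, 0, -5], [0, 0, -5], [0, 0, -5], [0, 0, -5], [0, 0, -5], [0, 0, -4.5]] 7
```

Call:
carry_out --slide '[[27.5,27,0],[25,29.5,0],[22.5,31.5,0],[19.5,33,0],[16.5,35,0],[13.5,36,0],[10.5,37,0],[0,0,0],[0,0,0],[0,0,0]]' --angular '[[0,0,-5],[0,0,-5],[0,0,-5],[0,0,-5],[0,0,-5],[0,0,-5],[0,0,-4.5],[0,0,0],[0,0,0],[0,0,0]]'

```text
time_s: 33.88
ee_pos: [0.4928, -0.1083, 0.1149]
tcp_rot: [-3.142, -0.001, -2.939]
ft_force: [-1.3, -0.8, -1.3]
width: 0.695
finger_force: 64.7
```

```bash
python3 - <<'E'
from h import *
p,d=vision.capture("scene")
s=readout.sense();print(s["ee_pos"],np.degrees(s["tcp_rot"]),s["width"])
u,v=proj("scene",[[.492,-.107,.08]])[0].astype(int)
cv2.imwrite("pics/s6.png",cv2.resize(p[v-50:v+50,u-65:u+65],None,fx=5,fy=5)[:,:,::-1])
E
python3 plan.py 492.2,-107.3,118,-168.1,1
```

```text
[ 0.49275009 -0.10832752  0.11492281] [-1.79998887e+02 -3.84653206e-02 -1.68397844e+02] 0.693555876122514
[[0.5, 1, -3]]
[[0, 0, -0.5]] 1
```

View pics/s6.png

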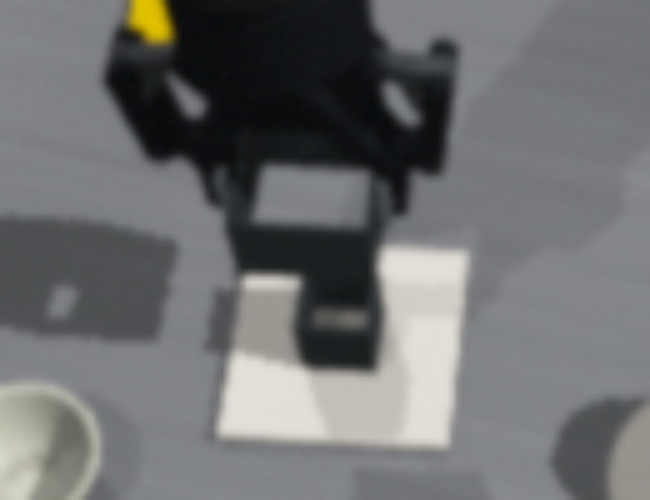

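The large square is level at about (311,215), and its sides line up with the small square at (340,330) and with the base. I'll lower it.

Call:
carry_out --slide '[[0.5,1,25],[0,0,20],[0,0,15],[0,0,15],[0,0,12],[0,0,8],[0,0,4],[0,0,0],[0,0,0]]' --angular '[[0,0,-0.5],[0,0,0],[0,0,0],[0,0,0],[0,0,0],[0,0,0],[0,0,0],[0,0,0],[0,0,0]]'

```text
time_s: 35.05
ee_pos: [0.4922, -0.1067, 0.0167]
tcp_rot: [-3.142, 0.001, -2.929]
ft_force: [0.7, 0.2, -0.6]
width: 0.695
finger_force: 64.7
```

```bash
python3 plan.py 492,-107.2,12.3,-168.1,1
```

```text
[[0.5, -0.5, 4.5]]
[[0, 0, 0.5]] 1
```

Call:
carry_out --slide '[[0,-0.5,2],[0,0,1.5],[0,0,1],[0,0,0]]' --angular '[[0,0,0.5],[0,0,0],[0,0,0],[0,0,0]]'

```text
time_s: 35.55
ee_pos: [0.492, -0.1073, 0.0122]
tcp_rot: [-3.142, 0.0, -2.937]
ft_force: [-2.2, 0.9, 5.3]
width: 0.693
finger_force: 65.4
```

Call:
carry_out --slide '[[0,0,0],[0,0,0],[0,0,0],[0,0,0],[0,0,0]]' --angular '[[0,0,0],[0,0,0],[0,0,0],[0,0,0],[0,0,0]]' --hand -1

```text
time_s: 36.17
ee_pos: [0.492, -0.1073, 0.0118]
tcp_rot: [-3.142, -0.0, -2.938]
ft_force: [0.0, -0.8, -0.0]
width: 1.002
finger_force: 0.0
```

Call:
carry_out --slide '[[0,0,-20],[0,0,-40],[0,0,-60],[0,0,-60],[40,0,-40],[60,0,0],[50,0,0],[0,0,0],[0,0,0]]' --angular '[[0,0,0],[0,0,0],[0,0,0],[0,0,0],[0,0,0],[0,0,0],[0,0,0],[0,0,0],[0,0,0]]'

```text
time_s: 37.3
ee_pos: [0.3455, -0.1377, 0.2323]
tcp_rot: [-3.141, 0.002, -2.938]
ft_force: [-0.0, 0.1, -0.2]
width: 1.0
finger_force: 0.0
```

Run:
```python
from h import *
P={};d={}
for n in("top","scene"): P[n],d[n]=vision.capture(n)
blobs(d,dict(rl=(518,88),sl=(492,-107)),base=.006)
s=readout.sense();print(s["time_s"],s["ee_pos"],s["ft_force"],s["width"])
a=[cv2.resize(P["top"][105:235,230:480],(750,390))[:280],cv2.resize(P["scene"][130:270,170:420],(750,420))[:310]]
cv2.imwrite("pics/f.png",np.vstack(a)[:,:,::-1])
```

```text
rl top [275.4 161.4] [518.2  88.2] zmax 44 rim [517.1  87.7] [62. 61.] 46.6
rl scene [348.9 231.3] [516.9  87.8] zmax 44 rim [517.4  87.7] [64. 62.] 81.2
sl top [351.3 173.5] [ 492.  -108.1] zmax 44 rim [ 491.5 -107.2] [68. 69.] 11.4
sl scene [270.4 202.9] [ 491.7 -108.2] zmax 44 rim [ 491.7 -108.2] [71. 70.] 11.5
37.4 [ 0.34592842 -0.13752224  0.23183335] [-0.69579226 -0.84573728  0.50359379] 0.9986178480096891
```

View pics/f.png

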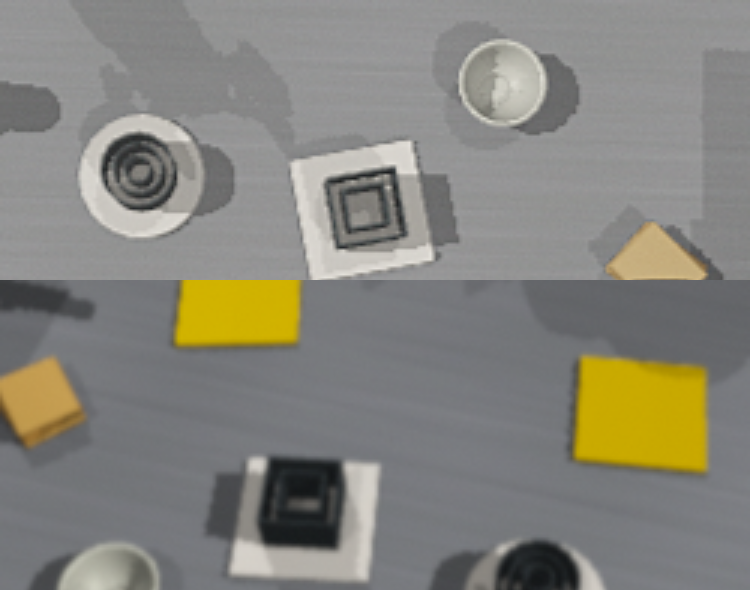

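Both nests are concentric: the round one at (140,172), and the square one at (365,208), lined up with its base. The bowl and crackers haven't moved, and the arm is clear.

```bash
python3 -c "
from rig import bot;print(bot.hand_in())"
```

```text
the job is handed in; nothing more can be done
None
```

Both nests are built in the order asked and the job is handed in at about 37 s: each measures within about 1 mm of its base's centre, the squares line up with the base's edges, and the jar, bowl and crackers were not touched.

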